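Pack the sample crate and bring its opened combination lock

TASK

Get the blue sample crate ready for locking: stand the two amber bottles from the bench upright in its two empty cells (yellow dots), one in each, and let go of them. Then turn the lock's dial anticlockwise, feeling for the clicks, until its white pointer is at the red mark, pull the shackle up fully open, lift the lock by the shackle out of its stand and finish while holding it, open, level and still, about 10 cm above the hasp on the end of the crate. Leave the beaker and the bottles already in the crate where they are.

Things in the scene. Friction and masses are not known exactly. Their poses are not given: they have to be found in the camera images.
- vial_a_mid (a point): amber glass sample bottle with white cap, upright, round, 40 mm across, 90 mm tall, 0.12 kg; this point is on its axis half-way up (45 mm above its foot), z up. To be packed; stands on the bench.
- vial_b_mid (a point): amber glass sample bottle with white cap, upright, round, 40 mm across, 90 mm tall, 0.12 kg; this point is on its axis half-way up (45 mm above its foot), z up. To be packed; stands on the bench.
- dot_a_top (a point): flat yellow dot (38 mm) on the floor of an empty crate cell; this point is the centre of that cell's floor; axes as the crate's.
- dot_b_top (a point): the same in the other empty cell.
- kept_a_mid (a point): bottle like the two on the bench, already in a crate cell (leave it); this point is half-way up.
- kept_b_mid (a point): second bottle already in a crate cell (leave it); this point is half-way up.
- vial_a: the whole bottle of vial_a_mid; origin at the centre of its foot.
- vial_b: the whole bottle of vial_b_mid; origin at the centre of its foot.
- kept_a: the whole bottle of kept_a_mid; origin at the centre of its foot.
- kept_b: the whole bottle of kept_b_mid; origin at the centre of its foot.
- crate: blue open crate fixed to the bench, 62 mm (its x) by 236 mm (its y) by 45 mm tall, walls and floor 4 mm, four cells in a row along its y, each 54 mm square inside, 58 mm apart; origin at the centre of its underside. Which two cells are empty varies.
- hasp (a point): centre of the top of the steel hasp plate (34 x 40 mm, with a small brass staple 17 mm high) that sticks out of the crate's -y end, 141 mm from the crate's centre, 42 mm above the bench; axes as the crate's.
- stand: aluminium lock stand fixed to the bench: base plate 6 mm thick with a pocket of walls 22 mm high over the bench around the lock, 2 mm clearance; it keeps the lock from turning, the lock lifts straight up out of it. Origin on the bench under the shackle, x towards the dial.
- lock: the loose combination lock, about 0.47 kg, body 129 mm (x from -34 to +95 mm) by 64 mm by 34 mm tall, brass part under the shackle, black part under the dial. Origin on its underside straight below the middle of the shackle, x towards the dial, z up; it balances under the shackle.
- lock_base (a point): the lock's origin: on its underside straight below the middle of the shackle; axes as the lock's.
- dial_grip (a point): point to grip on the dial: on its axis (66 mm from the shackle along the lock's x), 59 mm above the lock's underside. The dial carries an upright grey grip bar 14 mm thick (along this point's x), 36 mm long (along its y), its top 7.5 mm above this point and its foot 22 mm below it, on a steel disc of 48 mm. The axes turn with the dial; its y end with the white pointer must face the red mark on the lock's +y side.
- dial (a joint): dial angle in rad, growing anticlockwise from above; 0 = pointer at the red mark, the only place where the shackle is free (good within 0.15). It starts 1 to 3 clicks clockwise of the mark (negative). Sprung notches click every 0.419 rad and hold the dial; about 0.06 Nm turns it over a click. It stops at -1.6 and 0.5.
- shackle_grip (a point): middle of the shackle's top bar: a black rubber grip 14 mm square and 36 mm long along the lock's y, between two steel legs 48 mm apart; 80 mm above the lock's underside when shut (46 mm above the lock's top), 102 mm when open; axes as the lock's.
- shackle (a joint): how far the shackle is pulled up out of the lock, m: 0 shut, 0.022 fully open (a stop). With the dial at the mark it slides up at about 2 N and stays there; at the stop the lock comes up with it. With the dial elsewhere it stays shut and the lock lifts with it shut.
- beaker: white open beaker, 60 mm across, 70 mm tall, loose bystander; origin at its underside.
Things that resemble listed ones, but are neither listed nor needed, are in the scene too. What is shaped like the lock but green, pink or turquoise is not meant.

How it is judged:
By the outcome, as a careful person would: the job done as asked, in the order asked, and still so for the second after the job is handed in, while the arm keeps its last pose, push and grip.
It also fails if it takes over 67 s, if anything falls off the work surface, if the arm or the gripper's body presses on something with over 40 N, if the wrist force passes 120 N, or if a joint passes its speed limit or range.

ROBOT

A 6-joint arm with a two-finger parallel gripper is mounted at the origin on the work surface. World frame = base frame: x ahead of the robot, y to its left, z up, the work surface at z = 0. Lengths are in m, angles in rad, forces in N, time in s.
With the tool pointing down it reaches from about 0.375 to 0.9 m from the base axis. Payload 3.1 kg.
Tool frame: the origin (TCP) lies midway between the tips of the shut fingers; the grasp point (between the pads) lies 19 mm behind it; z points along the fingers, y is the line along which they close (so a half turn about z gives the same grasp; the last joint's range is limited). The gripper opens to 85 mm and grips with 20 to 120 N. Pads are 22 mm wide; open, the fingers measure 114 mm over their backs; the gripper's body (76 mm by 85 mm) begins 54 mm behind the grasp point. The pads swing forward as they close: fully open they stand 13 mm farther back than shut.
Start: joints at [-1.516, 0.527, 1.433, -0, 1.181, -0.178], TCP at [0.145, -0.608, 0.231] pointing down, gripper open.
Joint ranges: [-3.08, 3.08], [-0.75, 2.2], [0.22, 2.44], [-1.43, 4.57], [0, 2.65], [-2.85, 2.85]. Speed limits (rad/s): [2.79, 2.79, 3.14, 3.14, 3.14, 3.14].

INTERFACE

Orientations are given as a unit quaternion [w, x, y, z].
In Python, from cell import env gives the robot as it stands.
- The arm moves only by the tool drive_tool, never from a script. Its arguments are lists of equal length, an entry for each row: "fingers": the finger opening in m, from 0 to 0.0854; "xyz": the shift along the tool's x, y, z in m, a list of three; "rot": the turn, a rotation vector about the tool's x, y, z in degrees, a list of three. A call has 1 to 10 rows; each row is the pose to reach, as a shift and turn from the pose commanded when the call began, along the tool's axes at that moment; what a row does not reach only later rows make up. A row lasts 1/8 s, in which the tool goes at most 62.5 mm and 10.7 degrees, less where a joint would pass 70% of its speed; a pose out of reach is approached as far as the arm can. A call with a gripper value outside its range is refused whole. The fingers move at their own pace and stop on an object; "grip_force" is the grip in N (left out, the last holds). Time passes only in rows, so rows that repeat a pose let the fingers close. It gives the time, the measured TCP pose, the force, the opening and the grip force at its end, in the units of the state.
- env.state(): the state, without advancing time (a new reading comes with each control period).
- env.read_camera(name): name is "scene" or "top" or "wrist"; returns a dict with "img" (384x512x3 uint8, blue, green, red), "z_map" (384x512 float32, m along the optical axis (not along the pixel's ray), 0 where there is no reading), "intrinsics" (3x3 intrinsics, pixels), "world_from_camera" (4x4, takes a point from camera to world coordinates); the wrist camera has in their place "T_tool_cam" (4x4, takes a point from camera to tool coordinates, whose origin is the TCP and whose axes are the flange's). Camera axes: x right, y up, looking along -z (the intrinsics and any distortion apply to the point x, -y, -z); pixel columns grow to the right and rows downward; lengths in m; the calibration is good to about 2 mm. A picture is of the moment at which its call begins: read the wrist's pose just before it.
- env.sign_off(): hands the job in; it is judged then, once.
Trained networks look in a picture, given as the dict that the camera call returned (one of the last four; its "shot" number tells which), for a name from the list of things; names that differ only in an ending like _2 or _b are one class to them, and where a whole thing is asked for, a point or a joint stands for the part that bears it (a point fixed in the world has none). Each returns a list of dicts, best first, with "p" (0 to 1); they miss things now and then, are a little off and sometimes report something else, mostly with a low value. They report only what shows in the picture. A call takes as long as a camera call. They do not tell look-alikes from the thing itself.
- env.search_frame(thing, picture): "position" ([x, y, z] in m, in the coordinates of the camera as it stood for that picture, good to about 4 mm: the middle of the surface that is visible of it).
- env.outline_of(thing, picture): "region" (384x512 bool, what is visible of it).
- env.landmark_of(thing, picture): "position" ([x, y, z] in m, in the coordinates of the camera as it stood for that picture, good to about 4 mm: a listed point, or the origin of a listed thing).
The state is a dict: "time": time; "joints": joint angles; "qd": joint speeds; "effort": joint torques, N m; "tcp_pos": TCP position; "eef_rot": TCP orientation; "ft_force": force on the tool from outside, world axes, zero at the start; "torque": the same for the moment, N m; "gripper_width": finger opening in m; "gripper_force": force on a finger pad.
Only numpy, scipy, OpenCV 4.12 (cv2) and the standard library are available. Lean on these libraries where they do the work, as an engineer would, in place of code of your own. Each camera call takes 0.05 s, during which the arm holds its last target. There are 200 camera calls.

## Working session

There is one attempt and no reset: what is moved stays moved. The work goes in short steps, Python scripts to look and compute and a tool call to move; the robot and the scene stay as the last step left them, time stands still between calls to the robot, and variables do not carry over. Pictures are saved under pics/ and viewed, at most 10 in all, crops included, and the job is handed in when it is done.

Besides the shell and the picture viewer there is one more tool, called in YAML: its name, and indented under it one key for each argument. drive_tool: Moves the arm, as the interface text tells. Its arguments: {"type":"object","properties":{"fingers":{"type":"array"},"xyz":{"type":"array"},"rot":{"type":"array"},"grip_force":{"type":"number"}},"required":["fingers","xyz","rot"]}

```bash
ls; mkdir -p pics
cat > h.py <<'E'
import numpy as np, cv2, json
from cell import env
from scipy.spatial.transform import Rotation as R
def T_tool():
    s=env.state(); q=s["eef_rot"]; T=np.eye(4); T[:3,:3]=R.from_quat([q[1],q[2],q[3],q[0]]).as_matrix(); T[:3,3]=s["tcp_pos"]; return T
def shot(n):
    T=T_tool(); p=env.read_camera(n)
    p["W"]=T@np.array(p["T_tool_cam"]) if n=="wrist" else np.array(p["world_from_camera"]); return p
def w(p,x): return (p["W"]@np.r_[x,1])[:3]
def px(p,X):
    c=np.linalg.inv(p["W"])@np.r_[X,1]; K=p["intrinsics"]; u=K@(np.array([c[0],-c[1],-c[2]])/-c[2]); return u[:2].round().astype(int)
def find(p,names,f="landmark_of"):
    for n in names:
        for d in getattr(env,f)(n,p)[:5]:
            X=w(p,d["position"]); print(n,round(float(d["p"]),2),X.round(3),px(p,X))
E
python3 - <<'E'
from h import *
a=shot("top"); b=shot("scene")
cv2.imwrite("pics/top.png",cv2.resize(a["img"],(800,600))); cv2.imwrite("pics/scene.png",cv2.resize(b["img"],(800,600)))
print(env.state()); print([k for k in a])
for p in (a,b):
    print("--"); find(p,["vial_a_mid","dot_a_top","kept_a_mid","crate","hasp","stand","lock_base","dial_grip","shackle_grip","beaker"])
E
```

```text
pics
{'time': 0.1, 'joints': array([-1.51551138e+00,  5.28382429e-01,  1.43377273e+00, -3.35564564e-05,
        1.18142974e+00, -1.78518823e-01]), 'qd': array([-0.00046484, -0.00205194, -0.00189892,  0.0012458 , -0.00193472,
        0.00035157]), 'effort': array([ 6.17882361e-04, -4.43302488e+01, -1.78587413e+01, -1.15020789e-04,
        3.83701656e-03,  3.53879358e-06]), 'tcp_pos': array([ 0.14477114, -0.60733111,  0.23042628]), 'eef_rot': array([-9.95187373e-04,  9.93173515e-01,  1.16642087e-01,  4.58525971e-05]), 'ft_force': array([-0.57320559,  0.96722118,  0.49897245]), 'torque': array([-0.00434053,  0.05561253,  0.06454496]), 'gripper_force': 0.0, 'gripper_width': 0.08497725736507125}
['img', 'z_map', 'intrinsics', 'world_from_camera', 'shot', 'W']
--
vial_a_mid 0.91 [0.456 0.122 0.049] [174 166]
kept_a_mid 0.97 [0.615 0.256 0.053] [120 100]
crate 0.93 [0.608 0.176 0.   ] [158 111]
hasp 0.76 [0.59  0.033 0.041] [214 112]
hasp 0.65 [0.605 0.147 0.05 ] [166 105]
hasp 0.45 [0.426 0.246 0.046] [120 178]
stand 0.83 [ 0.489 -0.247  0.005] [330 158]
stand 0.68 [0.456 0.126 0.003] [175
[... 1008 characters left out ...]
45 0.044] [373 164]
lock_base 0.98 [ 0.326 -0.424  0.   ] [106 244]
lock_base 0.96 [ 0.335 -0.172  0.003] [208 208]
lock_base 0.91 [ 0.493 -0.242  0.005] [206 268]
lock_base 0.56 [ 0.182 -0.346 -0.001] [122 192]
lock_base 0.56 [ 0.485 -0.249  0.087] [198 245]
dial_grip 0.73 [ 0.271 -0.147  0.058] [206 172]
dial_grip 0.67 [ 0.552 -0.265  0.065] [204 278]
dial_grip 0.56 [ 0.391 -0.438  0.058] [100 253]
dial_grip 0.54 [ 0.236 -0.31   0.057] [138 186]
shackle_grip 0.67 [ 0.326 -0.416  0.08 ] [100 222]
shackle_grip 0.56 [ 0.486 -0.247  0.09 ] [199 243]
shackle_grip 0.54 [ 0.336 -0.171  0.084] [206 185]
shackle_grip 0.52 [ 0.18  -0.348  0.078] [114 170]
beaker 0.61 [ 0.436 -0.012 -0.003] [285 215]
```

View pics/top.png

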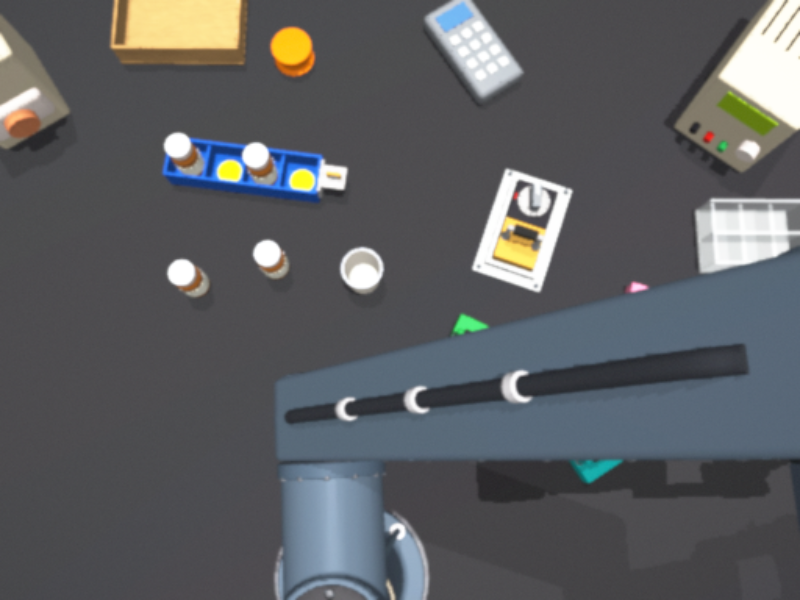

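View pics/scene.png

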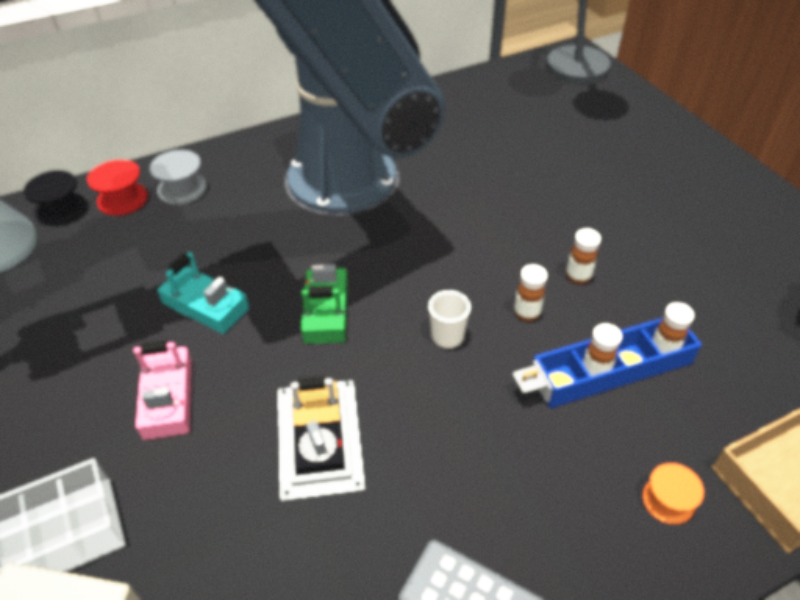

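The bottles to pack are at top-picture (270,258) and (187,277). The crate at (245,170) has yellow dots at (230,171) and (302,180), and kept bottles at (183,150) and (258,160). The amber and black lock in its white stand is at (523,230). The green, pink and turquoise locks, the orange jar and the white beaker at (362,270) are look-alikes or bystanders.

Next I move past the lock so I can look at it from close by.

```bash
cat >> h.py <<'E'
def go(xyz,yaw):
    T=T_tool(); Rt=R.from_euler('z',yaw,degrees=True).as_matrix()@np.diag([1,-1,-1.])
    d=T[:3,:3].T@(np.array(xyz)-T[:3,3]); r=R.from_matrix(T[:3,:3].T@Rt).as_rotvec(degrees=True)
    print("SHIFT",d.round(4),"ROT",r.round(2),"rows",max(np.linalg.norm(d)/.0625,np.linalg.norm(r)/10.7).round(1))
E
python3 - <<'E'
from h import *
p=shot("wrist"); print(p["T_tool_cam"].round(3),p["intrinsics"])
go([0.44,-0.23,0.30],72)
E
```

```text
[[-0.     0.96   0.279  0.072]
 [ 1.     0.    -0.001  0.   ]
 [-0.001  0.279 -0.96  -0.142]
 [ 0.     0.     0.     1.   ]] [[295.13279926   0.         258.98134701]
 [  0.         295.13279926 196.00777695]
 [  0.           0.           1.        ]]
SHIFT [ 0.3747 -0.2993 -0.0687] ROT [ -0.   -0.  -58.6] rows 7.8
```

drive_tool:
  fingers: [0.08,0.08,0.08,0.08,0.08,0.08,0.08,0.08,0.08,0.08]
  xyz:
    - [0.435,-0.294,-0.07]
    - [0.435,-0.294,-0.07]
    - [0.435,-0.294,-0.07]
    - [0.435,-0.294,-0.07]
    - [0.435,-0.294,-0.07]
    - [0.435,-0.294,-0.07]
    - [0.435,-0.294,-0.07]
    - [0.435,-0.294,-0.07]
    - [0.435,-0.294,-0.07]
    - [0.435,-0.294,-0.07]
  rot:
    - [0,0,-58.6]
    - [0,0,-58.6]
    - [0,0,-58.6]
    - [0,0,-58.6]
    - [0,0,-58.6]
    - [0,0,-58.6]
    - [0,0,-58.6]
    - [0,0,-58.6]
    - [0,0,-58.6]
    - [0,0,-58.6]

```text
time: 2.4
tcp_pos: [0.5012, -0.2195, 0.3017]
eef_rot: [0.001, 0.808, 0.589, 0.0]
ft_force: [-0.7, 0.5, 0.2]
gripper_width: 0.0797
gripper_force: 0.0
```

Run:
```python
from h import *
print(env.state()["tcp_pos"])
p=shot("wrist"); cv2.imwrite("pics/w1.png",cv2.resize(p["img"],(800,600)))
find(p,["stand","lock_base","dial_grip","shackle_grip"])
go([0.50,0.15,0.30],84)
```

```text
[ 0.50116409 -0.21952978  0.30172549]
lock_base 0.96 [ 0.326 -0.42   0.   ] [198 299]
lock_base 0.85 [ 0.492 -0.251  0.002] [259 181]
lock_base 0.68 [ 0.339 -0.172 -0.001] [147 161]
dial_grip 0.82 [ 0.547 -0.268  0.066] [302 191]
dial_grip 0.79 [ 0.278 -0.146  0.058] [ 80 164]
dial_grip 0.75 [ 0.388 -0.439  0.056] [232 320]
dial_grip 0.57 [ 0.239 -0.316  0.058] [110 281]
shackle_grip 0.96 [ 0.339 -0.175  0.078] [125 174]
shackle_grip 0.92 [ 0.325 -0.42   0.076] [187 330]
shackle_grip 0.73 [ 0.487 -0.246  0.084] [254 193]
SHIFT [ 0.354  -0.1148  0.0011] ROT [ -0.05   0.   -12.11] rows 6.0
```

View pics/w1.png

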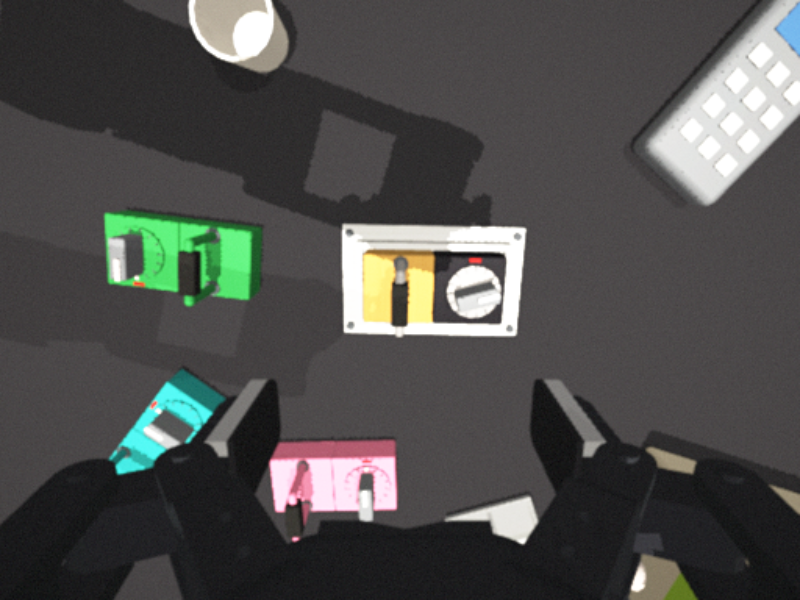

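The wrist picture shows the amber and black lock in the white stand at (435,285). Its red mark is at (475,260), on the top side. The grip bar lies almost across, so the dial is about 3 clicks clockwise of the mark. Bottles come first.

drive_tool:
  fingers: [0.08,0.08,0.08,0.08,0.08,0.08,0.08,0.08,0.08]
  xyz:
    - [0.43,-0.108,0]
    - [0.43,-0.108,0]
    - [0.43,-0.108,0]
    - [0.43,-0.108,0]
    - [0.43,-0.108,0]
    - [0.43,-0.108,0]
    - [0.43,-0.108,0]
    - [0.43,-0.108,0]
    - [0.43,-0.108,0]
  rot:
    - [0,0,-12]
    - [0,0,-12]
    - [0,0,-12]
    - [0,0,-12]
    - [0,0,-12]
    - [0,0,-12]
    - [0,0,-12]
    - [0,0,-12]
    - [0,0,-12]

```text
time: 3.78
tcp_pos: [0.53, 0.2203, 0.301]
eef_rot: [0.0, 0.743, 0.669, -0.001]
ft_force: [0.0, -0.2, 0.0]
gripper_width: 0.0801
gripper_force: 0.0
```

Run:
```python
from h import *
print(env.state()["tcp_pos"])
p=shot("wrist"); cv2.imwrite("pics/w2.png",cv2.resize(p["img"],(800,600)))
find(p,["vial_a_mid","kept_a_mid","dot_a_top","crate","hasp","beaker"])
# crate by depth+colour: blue pixels
hsv=cv2.cvtColor(p["img"],cv2.COLOR_BGR2HSV); m=cv2.inRange(hsv,(105,120,50),(130,255,255))>0
m&=p["z_map"]>0; v,u=np.nonzero(m); z=p["z_map"][v,u]; K=p["intrinsics"]
P=np.c_[(u-K[0,2])/K[0,0]*z,-(v-K[1,2])/K[1,1]*z,-z,np.ones(len(z))]@p["W"].T
Q=P[(P[:,2]>.038)&(P[:,2]<.055)][:,:2].astype(np.float32); print(len(Q),cv2.minAreaRect(Q), np.median(P[(P[:,2]>.038)&(P[:,2]<.055),2]))
```

```text
[0.53003485 0.22029571 0.3009781 ]
vial_a_mid 0.98 [0.459 0.124 0.042] [217 233]
vial_a_mid 0.33 [0.613 0.263 0.003] [313 124]
kept_a_mid 0.88 [0.614 0.261 0.051] [320 127]
dot_a_top 0.63 [0.611 0.203 0.001] [313 165]
crate 0.67 [0.606 0.173 0.003] [311 185]
beaker 0.9 [ 0.439 -0.011  0.003] [220 297]
1463 ((0.6044877171516418, 0.17349061369895935), (0.23636287450790405, 0.06234362721443176), 82.68272399902344) 0.04408254476405582
```

View pics/w2.png

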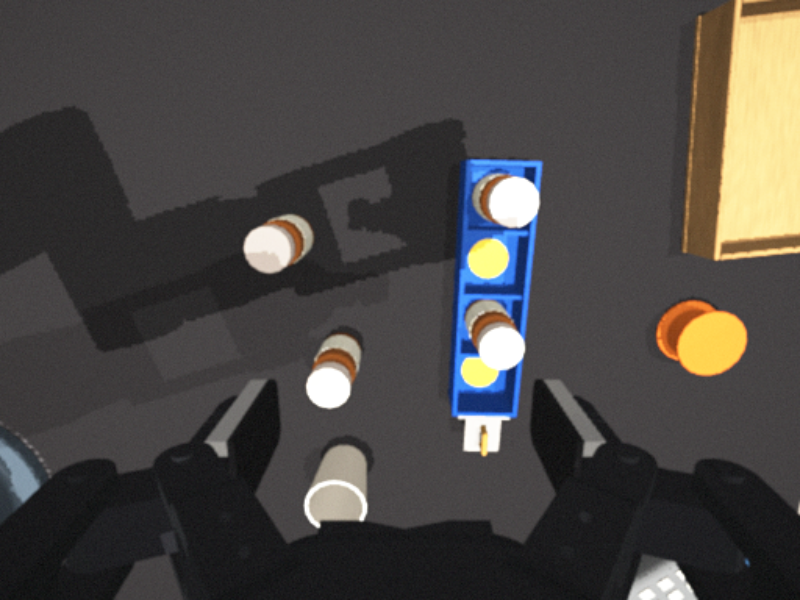

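The crate, its two yellow dots at (488,258) and (480,372), and both bench bottles at (270,247) and (330,385) show clearly. I'll measure the cap centres from the depth map.

Run:
```python
from h import *
p=shot("wrist"); v,u=np.nonzero(p["z_map"]>0); z=p["z_map"][v,u]; K=p["intrinsics"]
P=np.c_[(u-K[0,2])/K[0,0]*z,-(v-K[1,2])/K[1,1]*z,-z,np.ones(len(z))]@p["W"].T
for c in [(.459,.124),(.426,.246),(.6155,.260),(.6008,.1447)]:
    Q=P[(np.hypot(P[:,0]-c[0],P[:,1]-c[1])<.04)&(P[:,2]>.082)&(P[:,2]<.11)]
    print(c,len(Q),cv2.minEnclosingCircle(Q[:,:2].astype(np.float32)),Q[:,:2].mean(0),np.median(Q[:,2]))
go([.4255,.246,.12],82.7);
```

```text
(0.459, 0.124) 594 ((0.45476147532463074, 0.12341561913490295), 0.01853925548493862) [0.4551989  0.12482817] 0.08926103728840634
(0.426, 0.246) 736 ((0.42558884620666504, 0.24393917620182037), 0.01843639649450779) [0.42651106 0.24455502] 0.08919976315727307
(0.6155, 0.26) 823 ((0.6156178712844849, 0.2599726617336273), 0.018463196232914925) [0.61463026 0.26059582] 0.09323923656068739
(0.6008, 0.1447) 671 ((0.6007775664329529, 0.1454107165336609), 0.01842190884053707) [0.60007632 0.14718433] 0.09330629620766923
SHIFT [ 0.0146 -0.1069  0.1814] ROT [0.  0.  1.2] rows 3.4
```

drive_tool:
  fingers: [0.08,0.08,0.08,0.08,0.08,0.08,0.08,0.03,0.03,0.03]
  xyz:
    - [0.013,-0.107,0.16]
    - [0.013,-0.107,0.16]
    - [0.013,-0.107,0.16]
    - [0.013,-0.107,0.16]
    - [0.013,-0.107,0.2]
    - [0.013,-0.107,0.254]
    - [0.013,-0.107,0.254]
    - [0.013,-0.107,0.254]
    - [0.013,-0.107,0.254]
    - [0.013,-0.107,0.254]
  rot:
    - [0,0,1.2]
    - [0,0,1.2]
    - [0,0,1.2]
    - [0,0,1.2]
    - [0,0,1.2]
    - [0,0,1.2]
    - [0,0,1.2]
    - [0,0,1.2]
    - [0,0,1.2]
    - [0,0,1.2]
  grip_force: 40

```text
time: 5.42
tcp_pos: [0.4268, 0.2458, 0.0502]
eef_rot: [0.001, 0.75, 0.661, 0.003]
ft_force: [-0.8, 0.2, 6.3]
gripper_width: 0.0379
gripper_force: 39.3
```

drive_tool:
  fingers: [0.03,0.03]
  xyz:
    - [0,0,0]
    - [0,0,0]
  rot:
    - [0,0,0]
    - [0,0,0]

```text
time: 5.68
tcp_pos: [0.4268, 0.2458, 0.0502]
eef_rot: [0.001, 0.75, 0.661, 0.003]
ft_force: [-0.1, 0.8, 6.3]
gripper_width: 0.0377
gripper_force: 39.3
```

Run:
```python
from h import *
go([.4257,.244,.13],82.7);go([.6082,.2023,.13],82.7); go([.6082,.2023,.052],82.7)
```

```text
SHIFT [-0.0018 -0.0004 -0.0799] ROT [ 0.31 -0.14  0.11] rows 1.3
SHIFT [-0.0203  0.1859 -0.0789] ROT [ 0.31 -0.14  0.11] rows 3.2
SHIFT [-0.0205  0.1855 -0.0009] ROT [ 0.31 -0.14  0.11] rows 3.0
```

drive_tool:
  fingers: [0.03,0.03,0.03,0.03,0.03,0.03,0.03,0.03,0.03]
  xyz:
    - [0,0,-0.05]
    - [0,0,-0.1]
    - [-0.018,0.186,-0.1]
    - [-0.018,0.186,-0.1]
    - [-0.018,0.186,-0.1]
    - [-0.018,0.186,-0.1]
    - [-0.018,0.186,-0.1]
    - [-0.018,0.186,-0.1]
    - [-0.018,0.186,-0.1]
  rot:
    - [0,0,0]
    - [0,0,0]
    - [0,0,0]
    - [0,0,0]
    - [0,0,0]
    - [0,0,0]
    - [0,0,0]
    - [0,0,0]
    - [0,0,0]

```text
time: 6.8
tcp_pos: [0.606, 0.2046, 0.1477]
eef_rot: [-0.0, 0.75, 0.662, -0.0]
ft_force: [-0.1, -0.8, -1.8]
gripper_width: 0.0379
gripper_force: 41.4
```

Run:
```python
from h import *
print(env.state()["ft_force"],env.state()["tcp_pos"])
p=shot("wrist"); cv2.imwrite("pics/w3.png",cv2.resize(p["img"],(800,600)))
find(p,["vial_a_mid","kept_a_mid","dot_a_top"])
go([.6082,.2023,.052],82.7)
```

```text
[-0.10845945 -0.82287198 -1.81182249] [0.60600911 0.20461959 0.1476939 ]
dot_a_top 0.36 [0.611 0.202 0.141] [268 248]
SHIFT [-0.0019  0.0015  0.0955] ROT [-0.    0.    0.12] rows 1.5
```

View pics/w3.png

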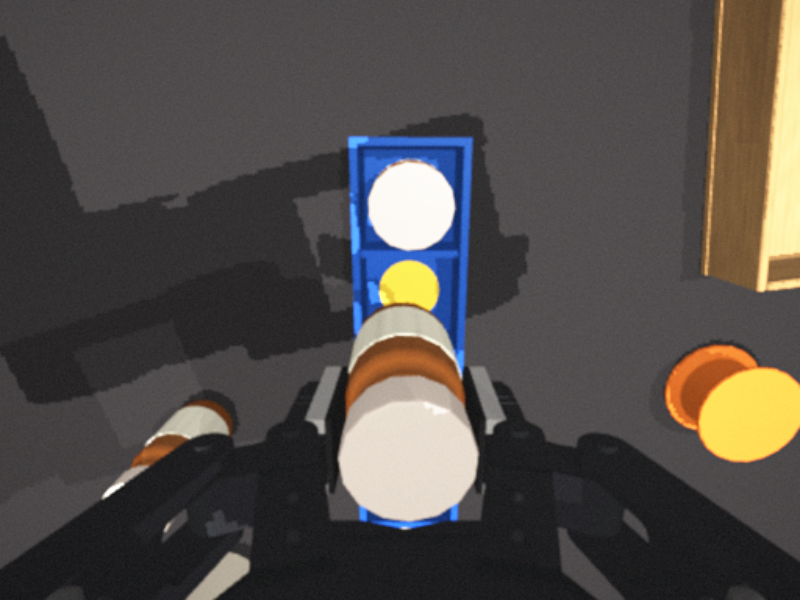

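drive_tool:
  fingers: [0.03,0.03,0.03,0.03,0.03]
  xyz:
    - [-0.001,0.002,0.02]
    - [-0.001,0.002,0.06]
    - [-0.001,0.002,0.085]
    - [-0.001,0.002,0.094]
    - [-0.001,0.002,0.094]
  rot:
    - [0,0,0]
    - [0,0,0]
    - [0,0,0]
    - [0,0,0]
    - [0,0,0]

```text
time: 7.62
tcp_pos: [0.6068, 0.2026, 0.0541]
eef_rot: [-0.002, 0.75, 0.661, -0.002]
ft_force: [-5.7, -0.1, 10.4]
gripper_width: 0.0378
gripper_force: 42.1
```

drive_tool:
  fingers: [0.08,0.08,0.08,0.08,0.08,0.08,0.08,0.08]
  xyz:
    - [0,0,0]
    - [0,0,0]
    - [0,0,0]
    - [0,0,-0.04]
    - [0,0,-0.1]
    - [-0.04,0,-0.16]
    - [-0.04,0,-0.2]
    - [-0.04,0,-0.2]
  rot:
    - [0,0,0]
    - [0,0,0]
    - [0,0,0]
    - [0,0,0]
    - [0,0,0]
    - [0,0,0]
    - [0,0,0]
    - [0,0,0]

```text
time: 8.62
tcp_pos: [0.6071, 0.1627, 0.2583]
eef_rot: [0.003, 0.75, 0.661, 0.004]
ft_force: [0.8, -0.6, -1.1]
gripper_width: 0.0798
gripper_force: 0.0
```

```bash
cat >> h.py <<'E'
def caps(p,cs,lo=.082,hi=.11,r=.035):
    v,u=np.nonzero(p["z_map"]>0); z=p["z_map"][v,u]; K=p["intrinsics"]
    P=np.c_[(u-K[0,2])/K[0,0]*z,-(v-K[1,2])/K[1,1]*z,-z,np.ones(len(z))]@p["W"].T
    for c in cs:
        Q=P[(np.hypot(P[:,0]-c[0],P[:,1]-c[1])<r)&(P[:,2]>lo)&(P[:,2]<hi)]
        if len(Q): print(c,len(Q),np.round(cv2.minEnclosingCircle(Q[:,:2].astype(np.float32))[0],4),np.median(Q[:,2]).round(4))
E
python3 - <<'E'
from h import *
print(env.state()["tcp_pos"],env.state()["gripper_width"])
p=shot("wrist"); caps(p,[(.455,.124),(.6082,.2023),(.6155,.26),(.6008,.1447)])
go([.455,.124,.05],82.7)
E
```

```text
[0.60714473 0.16273955 0.25833038] 0.07981755407176223
(0.455, 0.124) 842 [0.4548 0.1236] 0.0891
(0.6082, 0.2023) 981 [0.6056 0.2004] 0.0932
(0.6155, 0.26) 1154 [0.6157 0.2602] 0.0932
(0.6008, 0.1447) 898 [0.6008 0.1454] 0.0932
SHIFT [-0.0578 -0.1452  0.2047] ROT [ 0.27 -0.06  0.06] rows 4.1
```

drive_tool:
  fingers: [0.08,0.08,0.08,0.08,0.08]
  xyz:
    - [-0.057,-0.143,0.12]
    - [-0.057,-0.143,0.12]
    - [-0.057,-0.143,0.12]
    - [-0.057,-0.143,0.12]
    - [-0.057,-0.143,0.12]
  rot:
    - [0,0,0]
    - [0,0,0]
    - [0,0,0]
    - [0,0,0]
    - [0,0,0]

```text
time: 9.3
tcp_pos: [0.4546, 0.1247, 0.1322]
eef_rot: [-0.001, 0.75, 0.661, -0.001]
ft_force: [1.0, -0.6, 0.8]
gripper_width: 0.0798
gripper_force: 0.0
```

Run:
```python
from h import *
print(env.state()["tcp_pos"])
go([.4548,.1236,.05],82.7)
```

```text
[0.45462485 0.12465451 0.13223127]
SHIFT [-0.001   0.0005  0.0822] ROT [-0.13  0.02  0.09] rows 1.3
```

drive_tool:
  fingers: [0.08,0.08,0.08,0.03,0.03,0.03,0.03]
  xyz:
    - [-0.001,0,0.05]
    - [-0.001,0,0.084]
    - [-0.001,0,0.084]
    - [-0.001,0,0.084]
    - [-0.001,0,0.084]
    - [-0.001,0,0.084]
    - [-0.001,0,0.084]
  rot:
    - [0,0,0]
    - [0,0,0]
    - [0,0,0]
    - [0,0,0]
    - [0,0,0]
    - [0,0,0]
    - [0,0,0]

```text
time: 10.18
tcp_pos: [0.4561, 0.1237, 0.0509]
eef_rot: [0.001, 0.75, 0.661, 0.001]
ft_force: [-0.4, 0.3, 7.0]
gripper_width: 0.038
gripper_force: 39.4
```

drive_tool:
  fingers: [0.03,0.03,0.03,0.03,0.03,0.03,0.03,0.03,0.03]
  xyz:
    - [0,0,-0.05]
    - [0,0,-0.1]
    - [-0.018,0.142,-0.1]
    - [-0.018,0.142,-0.1]
    - [-0.018,0.142,-0.1]
    - [-0.018,0.142,-0.1]
    - [-0.018,0.142,-0.1]
    - [-0.018,0.142,-0.1]
    - [-0.018,0.142,-0.1]
  rot:
    - [0,0,0]
    - [0,0,0]
    - [0,0,0]
    - [0,0,0]
    - [0,0,0]
    - [0,0,0]
    - [0,0,0]
    - [0,0,0]
    - [0,0,0]

```text
time: 11.3
tcp_pos: [0.5927, 0.0883, 0.1494]
eef_rot: [-0.0, 0.75, 0.662, -0.0]
ft_force: [-0.3, 0.1, -1.9]
gripper_width: 0.0378
gripper_force: 40.9
```

Run:
```python
from h import *
t=env.state()["tcp_pos"]; print(t)
p=shot("wrist"); caps(p,[(t[0],t[1])],.17,.23)
go([.5934,.0872,.054],82.7)
```

```text
[0.59274062 0.08827779 0.14944527]
(np.float64(0.5927406233169266), np.float64(0.08827778655146473)) 15955 [0.5928 0.0887] 0.1888
SHIFT [-0.001   0.0006  0.0954] ROT [-0.02  0.    0.13] rows 1.5
```

Place it, open the fingers, rise, and look.

drive_tool:
  fingers: [0.03,0.03,0.03,0.03,0.03,0.08,0.08,0.08,0.08,0.08]
  xyz:
    - [-0.001,0.001,0.03]
    - [-0.001,0.001,0.07]
    - [-0.001,0.001,0.088]
    - [-0.001,0.001,0.095]
    - [-0.001,0.001,0.095]
    - [-0.001,0.001,0.095]
    - [-0.001,0.001,0.095]
    - [-0.001,0.001,0.095]
    - [-0.001,0.001,0.05]
    - [-0.001,0.001,0]
  rot:
    - [0,0,0]
    - [0,0,0]
    - [0,0,0]
    - [0,0,0]
    - [0,0,0]
    - [0,0,0]
    - [0,0,0]
    - [0,0,0]
    - [0,0,0]
    - [0,0,0]

```text
time: 12.6
tcp_pos: [0.5938, 0.0867, 0.1494]
eef_rot: [-0.001, 0.75, 0.661, -0.001]
ft_force: [0.1, -0.7, 0.1]
gripper_width: 0.08
gripper_force: 0.0
```

drive_tool:
  fingers: [0.08,0.08,0.08]
  xyz:
    - [0,0,-0.06]
    - [0,0,-0.12]
    - [0,0,-0.12]
  rot:
    - [0,0,0]
    - [0,0,0]
    - [0,0,0]

```text
time: 12.98
tcp_pos: [0.598, 0.0867, 0.2756]
eef_rot: [0.005, 0.75, 0.661, 0.005]
ft_force: [-0.6, 0.6, -0.2]
gripper_width: 0.0801
gripper_force: 0.0
```

Run:
```python
from h import *
print(env.state()["tcp_pos"])
p=shot("wrist"); caps(p,[(.5934,.0872),(.6056,.2004),(.6155,.26),(.6008,.1447)])
go([.55,-.20,.20],72)
```

```text
[0.59796532 0.08674472 0.27560496]
(0.5934, 0.0872) 831 [0.5932 0.0865] 0.0933
(0.6056, 0.2004) 1099 [0.6054 0.2005] 0.0932
(0.6155, 0.26) 671 [0.6155 0.2577] 0.093
(0.6008, 0.1447) 925 [0.601 0.145] 0.0933
SHIFT [-0.2903 -0.01    0.072 ] ROT [ 0.36 -0.07 10.8 ] rows 4.8
```

Both bottles are standing in their cells, with caps at the right height, and the kept bottles have not moved. Now the lock.

drive_tool:
  fingers: [0.05,0.05,0.05,0.05,0.05,0.05,0.05,0.05]
  xyz:
    - [-0.307,-0.023,0.07]
    - [-0.307,-0.023,0.07]
    - [-0.307,-0.023,0.07]
    - [-0.307,-0.023,0.07]
    - [-0.307,-0.023,0.07]
    - [-0.307,-0.023,0.07]
    - [-0.307,-0.023,0.07]
    - [-0.307,-0.023,0.07]
  rot:
    - [0,0,10.8]
    - [0,0,10.8]
    - [0,0,10.8]
    - [0,0,10.8]
    - [0,0,10.8]
    - [0,0,10.8]
    - [0,0,10.8]
    - [0,0,10.8]

```text
time: 14.02
tcp_pos: [0.5331, -0.2132, 0.1989]
eef_rot: [-0.001, 0.809, 0.588, -0.0]
ft_force: [0.0, 0.4, -0.2]
gripper_width: 0.0498
gripper_force: 0.0
```

```bash
cat > lk.py <<'E'
from h import *
def top(name,box,lo,hi,c,r,white=None):
    p=box; v,u=np.nonzero(p["z_map"]>0); z=p["z_map"][v,u]; K=p["intrinsics"]
    P=np.c_[(u-K[0,2])/K[0,0]*z,-(v-K[1,2])/K[1,1]*z,-z,np.ones(len(z))]@p["W"].T
    k=(np.hypot(P[:,0]-c[0],P[:,1]-c[1])<r)&(P[:,2]>lo)&(P[:,2]<hi); Q=P[k]
    if len(Q): print(name,len(Q),cv2.minAreaRect(Q[:,:2].astype(np.float32)),np.median(Q[:,2]).round(4))
    return P
def look(f):
    s=env.state()["tcp_pos"]; print(s); p=shot("wrist"); cv2.imwrite(f,cv2.resize(p["img"],(800,600)))
    find(p,["dial_grip","shackle_grip","lock_base"])
    top("bar",p,.066,.08,(.55,-.268),.03); top("shackle",p,.088,.115,(.488,-.248),.03)
    top("shackleopen",p,.106,.125,(.488,-.248),.03)
    P=top("stand",p,.019,.025,(.52,-.257),.12); top("lockbody",p,.034,.043,(.52,-.257),.12)
    return p
E
python3 - <<'E'
from lk import *
look("pics/w4.png")
E
```

```text
[ 0.53308255 -0.21315634  0.19888562]
dial_grip 0.91 [ 0.237 -0.314  0.059] [ 43 341]
dial_grip 0.8 [ 0.547 -0.269  0.065] [288 234]
shackle_grip 0.67 [ 0.487 -0.244  0.085] [222 237]
shackle_grip 0.62 [ 0.337 -0.179  0.082] [ 47 220]
lock_base 0.59 [ 0.335 -0.171 -0.001] [ 90 190]
bar 517 ((0.5502647161483765, -0.2691689729690552), (0.014144926331937313, 0.03590663522481918), 87.33341979980469) 0.0716
shackle 646 ((0.4881369173526764, -0.24739065766334534), (0.05285942927002907, 0.014146530069410801), 70.79652404785156) 0.0919
stand 1310 ((0.5168770551681519, -0.2576235830783844), (0.0796382874250412, 0.1453145444393158), 71.1573257446289) 0.0213
lockbody 4574 ((0.5165647268295288, -0.25769999623298645), (0.06417088955640793, 0.12931400537490845), 71.04835510253906) 0.0394
```

View pics/w4.png

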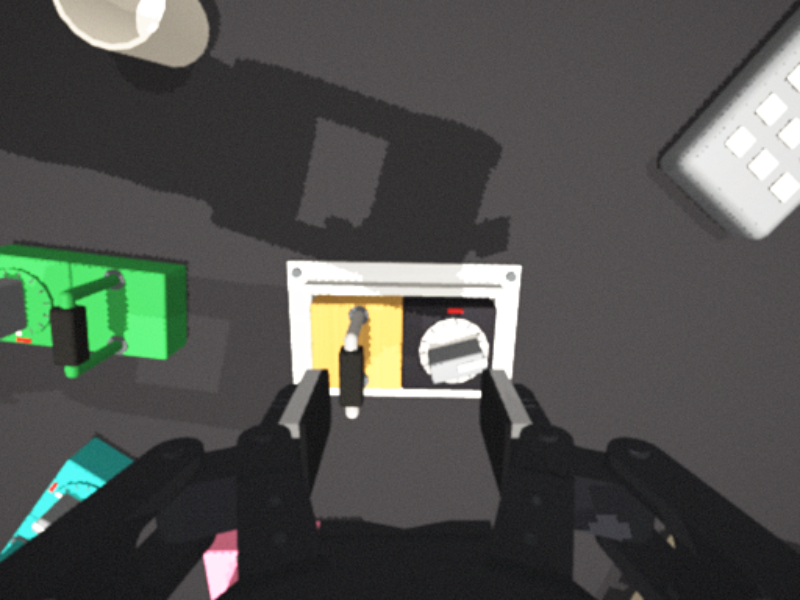

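The lock is at (400,340) with its red mark at (455,312). The dial bar lies across at (455,355). Its long axis is at -2.7° and the lock's yaw is -19°, so the dial reads about -1.26, which is 3 clicks from the mark.

Run:
```python
from h import *
go([.5503,-.2692,.11],-2.3)
```

```text
SHIFT [-0.0477  0.033   0.0896] ROT [ 2.000e-02 -1.000e-02  7.441e+01] rows 7.0
```

drive_tool:
  fingers: [0.05,0.05,0.05,0.05,0.05,0.05,0.05,0.05,0.05]
  xyz:
    - [-0.048,0.033,0.02]
    - [-0.048,0.033,0.05]
    - [-0.048,0.033,0.08]
    - [-0.048,0.033,0.09]
    - [-0.048,0.033,0.09]
    - [-0.048,0.033,0.09]
    - [-0.048,0.033,0.09]
    - [-0.048,0.033,0.09]
    - [-0.048,0.033,0.09]
  rot:
    - [0,0,74]
    - [0,0,74]
    - [0,0,74]
    - [0,0,74]
    - [0,0,74]
    - [0,0,74]
    - [0,0,74]
    - [0,0,74]
    - [0,0,74]

```text
time: 15.35
tcp_pos: [0.55, -0.2705, 0.1095]
eef_rot: [0.0, 1.0, -0.016, 0.0]
ft_force: [0.4, 0.1, -0.1]
gripper_width: 0.0499
gripper_force: 0.0
```

Run:
```python
from h import *
print(env.state()["tcp_pos"],env.state()["joints"].round(2)); go([.5503,-.2692,.049],-2.3)
```

```text
[ 0.54996297 -0.27046109  0.10950821] [-0.64  0.67  1.57 -0.    0.91  0.96]
SHIFT [ 0.0003 -0.0013  0.0605] ROT [ 0.01 -0.02  0.47] rows 1.0
```

drive_tool:
  fingers: [0.05,0.05,0.05,0.05,0.005,0.005,0.005,0.005,0.005]
  xyz:
    - [0,-0.001,0.03]
    - [0,-0.001,0.05]
    - [0,-0.001,0.06]
    - [0,-0.001,0.06]
    - [0,-0.001,0.06]
    - [0,-0.001,0.06]
    - [0,-0.001,0.06]
    - [0,-0.001,0.06]
    - [0,-0.001,0.06]
  rot:
    - [0,0,0]
    - [0,0,0]
    - [0,0,0]
    - [0,0,0]
    - [0,0,0]
    - [0,0,0]
    - [0,0,0]
    - [0,0,0]
    - [0,0,0]
  grip_force: 40

```text
time: 16.48
tcp_pos: [0.5502, -0.2701, 0.0503]
eef_rot: [0.0, 1.0, -0.017, 0.001]
ft_force: [0.3, 1.5, 6.4]
gripper_width: 0.0129
gripper_force: 41.3
```

drive_tool:
  fingers: [0.005,0.005,0.005,0.005,0.005]
  xyz:
    - [0,0,0]
    - [0,0,0]
    - [0,0,0]
    - [0,0,0]
    - [0,0,0]
  rot:
    - [0,0,-6]
    - [0,0,-12]
    - [0,0,-18]
    - [0,0,-24]
    - [0,0,-24]

```text
time: 17.1
tcp_pos: [0.5502, -0.27, 0.0503]
eef_rot: [0.001, 0.982, 0.191, 0.001]
ft_force: [-0.5, -0.7, 5.9]
gripper_width: 0.0131
gripper_force: 41.4
```

Run:
```python
from h import *
s=env.state();print(s["torque"],s["ft_force"],R.from_matrix(T_tool()[:3,:3]@np.diag([1,-1,-1])).as_euler('zyx',degrees=True))
```

```text
[0.09497277 0.07840939 0.06445303] [-0.52590151 -0.65657985  5.92951372] [22.04124727 -0.0699934  -0.04796971]
```

drive_tool:
  fingers: [0.005,0.005,0.005,0.005,0.005]
  xyz:
    - [0,0,0]
    - [0,0,0]
    - [0,0,0]
    - [0,0,0]
    - [0,0,0]
  rot:
    - [0,0,-6]
    - [0,0,-12]
    - [0,0,-18]
    - [0,0,-24]
    - [0,0,-24]

```text
time: 17.73
tcp_pos: [0.5502, -0.27, 0.0503]
eef_rot: [0.001, 0.92, 0.391, 0.0]
ft_force: [0.0, 0.1, 5.9]
gripper_width: 0.0131
gripper_force: 41.4
```

Run:
```python
from h import *
s=env.state();print(s["torque"],s["ft_force"],R.from_matrix(T_tool()[:3,:3]@np.diag([1,-1,-1])).as_euler('zyx',degrees=True))
```

```text
[0.1379171  0.10791284 0.06933284] [0.02891265 0.1347215  5.90834524] [ 4.60363192e+01 -6.92108661e-02 -4.32051405e-02]
```

drive_tool:
  fingers: [0.005,0.005,0.005,0.005,0.005]
  xyz:
    - [0,0,0]
    - [0,0,0]
    - [0,0,0]
    - [0,0,0]
    - [0,0,0]
  rot:
    - [0,0,-6]
    - [0,0,-12]
    - [0,0,-18]
    - [0,0,-24.5]
    - [0,0,-24.5]

```text
time: 18.35
tcp_pos: [0.5502, -0.27, 0.0503]
eef_rot: [0.001, 0.816, 0.577, 0.0]
ft_force: [-0.7, 1.4, 6.2]
gripper_width: 0.013
gripper_force: 41.5
```

Run:
```python
from h import *
s=env.state();print(s["torque"],s["ft_force"],R.from_matrix(T_tool()[:3,:3]@np.diag([1,-1,-1])).as_euler('zyx',degrees=True))
```

```text
[0.15303945 0.13007999 0.03327243] [-0.67580118  1.42867667  6.18038274] [ 7.05312055e+01 -6.50960913e-02 -3.77339424e-02]
```

drive_tool:
  fingers: [0.045,0.045,0.045,0.045,0.045,0.045,0.045]
  xyz:
    - [0,0,0]
    - [0,0,0]
    - [0,0,-0.03]
    - [0,0,-0.09]
    - [0.05,0,-0.13]
    - [0.05,0,-0.13]
    - [0.05,0,-0.13]
  rot:
    - [0,0,0]
    - [0,0,0]
    - [0,0,0]
    - [0,0,0]
    - [0,0,0]
    - [0,0,0]
    - [0,0,0]

```text
time: 19.23
tcp_pos: [0.5659, -0.2224, 0.1787]
eef_rot: [-0.0, 0.816, 0.577, -0.0]
ft_force: [-0.5, 0.6, -0.2]
gripper_width: 0.0445
gripper_force: 0.0
```

Run:
```python
from lk import *
look("pics/w5.png")
go([.4881,-.2474,.1],71)
```

```text
[ 0.56588045 -0.22236218  0.17869185]
dial_grip 0.89 [ 0.235 -0.315  0.06 ] [  3 364]
dial_grip 0.75 [ 0.547 -0.27   0.066] [256 245]
shackle_grip 0.61 [ 0.486 -0.246  0.083] [182 251]
lock_base 0.95 [ 0.323 -0.418  0.002] [138 369]
lock_base 0.91 [ 0.338 -0.172 -0.002] [ 56 200]
bar 547 ((0.5508236289024353, -0.2698095142841339), (0.035387251526117325, 0.013210346922278404), 70.55065155029297) 0.0717
shackle 322 ((0.492228239774704, -0.2376812994480133), (0.03205769509077072, 0.014357432723045349), 71.46499633789062) 0.0917
stand 1575 ((0.5167574286460876, -0.25769686698913574), (0.07985799759626389, 0.14533323049545288), 70.98081970214844) 0.0213
lockbody 4999 ((0.5167230367660522, -0.25830093026161194), (0.06442622095346451, 0.12935486435890198), 70.55783081054688) 0.0394
SHIFT [-0.0488 -0.0644  0.0778] ROT [-0.18 -0.03 -0.57] rows 1.8
```

View pics/w5.png

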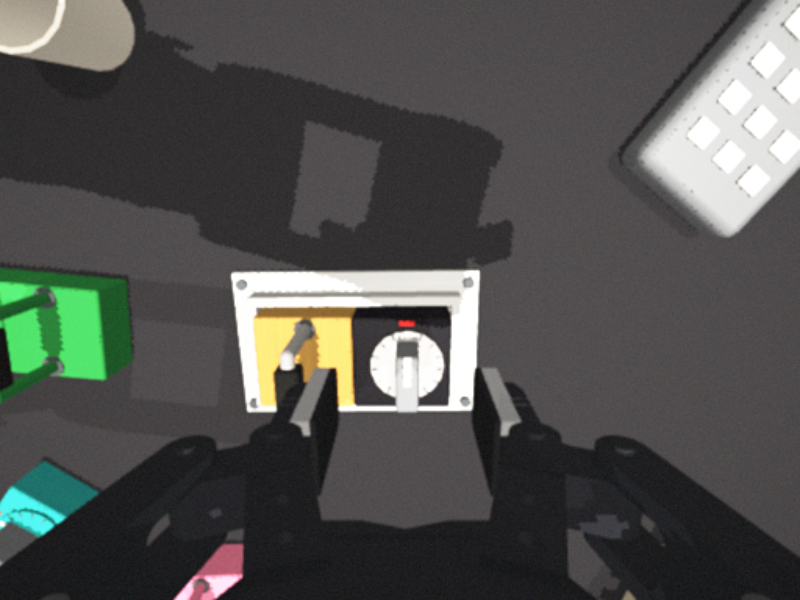

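The grip bar now lies along the lock's y, under the red mark at (406,323), at 70.6° against 71° for the lock body. The dial is at the mark. Next is the shackle.

drive_tool:
  fingers: [0.045,0.045,0.045,0.045,0.045]
  xyz:
    - [-0.049,-0.064,0.03]
    - [-0.049,-0.064,0.06]
    - [-0.049,-0.064,0.065]
    - [-0.049,-0.064,0.065]
    - [-0.049,-0.064,0.065]
  rot:
    - [0,0,0]
    - [0,0,0]
    - [0,0,0]
    - [0,0,0]
    - [0,0,0]

```text
time: 20.05
tcp_pos: [0.4917, -0.2482, 0.1153]
eef_rot: [0.002, 0.816, 0.577, 0.001]
ft_force: [0.2, -0.2, -0.1]
gripper_width: 0.0452
gripper_force: 0.0
```

Run:
```python
from h import *
print(env.state()["tcp_pos"]); go([.4880,-.2476,.067],71)
```

```text
[ 0.49166672 -0.24815344  0.11534799]
SHIFT [-0.0007 -0.0038  0.0483] ROT [ 0.18  0.05 -0.46] rows 0.8
```

drive_tool:
  fingers: [0.045,0.045,0.045,0.045,0.005,0.005,0.005,0.005,0.005]
  xyz:
    - [-0.001,-0.003,0.02]
    - [-0.001,-0.003,0.04]
    - [-0.001,-0.003,0.047]
    - [-0.001,-0.003,0.047]
    - [-0.001,-0.003,0.047]
    - [-0.001,-0.003,0.047]
    - [-0.001,-0.003,0.047]
    - [-0.001,-0.003,0.047]
    - [-0.001,-0.003,0.047]
  rot:
    - [0,0,-0.5]
    - [0,0,-0.5]
    - [0,0,-0.5]
    - [0,0,-0.5]
    - [0,0,-0.5]
    - [0,0,-0.5]
    - [0,0,-0.5]
    - [0,0,-0.5]
    - [0,0,-0.5]
  grip_force: 80

```text
time: 21.18
tcp_pos: [0.4876, -0.248, 0.0682]
eef_rot: [0.001, 0.814, 0.581, 0.001]
ft_force: [2.7, 1.3, 6.0]
gripper_width: 0.0123
gripper_force: 78.6
```

drive_tool:
  fingers: [0.005,0.005,0.005,0.005,0.005,0.005]
  xyz:
    - [0,0,-0.006]
    - [0,0,-0.012]
    - [0,0,-0.018]
    - [0,0,-0.022]
    - [0,0,-0.022]
    - [0,0,-0.022]
  rot:
    - [0,0,0]
    - [0,0,0]
    - [0,0,0]
    - [0,0,0]
    - [0,0,0]
    - [0,0,0]

```text
time: 21.92
tcp_pos: [0.4862, -0.2473, 0.0894]
eef_rot: [-0.0, 0.814, 0.581, -0.0]
ft_force: [-1.0, 0.1, 0.2]
gripper_width: 0.0128
gripper_force: 78.4
```

drive_tool:
  fingers: [0.005,0.005,0.005,0.005,0.005,0.005,0.005,0.005,0.005,0.005]
  xyz:
    - [0,0,-0.003]
    - [0,0,-0.008]
    - [0,0,-0.014]
    - [0,0,-0.022]
    - [0,0,-0.032]
    - [0,0,-0.045]
    - [0,0,-0.07]
    - [0,0,-0.1]
    - [0,0,-0.15]
    - [0,0,-0.16]
  rot:
    - [0,0,0]
    - [0,0,0]
    - [0,0,0]
    - [0,0,0]
    - [0,0,0]
    - [0,0,0]
    - [0,0,0]
    - [0,0,0]
    - [0,0,0]
    - [0,0,0]

```text
time: 23.18
tcp_pos: [0.4885, -0.2489, 0.2535]
eef_rot: [0.004, 0.814, 0.581, 0.001]
ft_force: [0.6, -0.2, -5.0]
gripper_width: 0.0125
gripper_force: 78.5
```

Run:
```python
from lk import *
s=env.state();print(s["torque"],s["ft_force"],s["tcp_pos"]); p=shot("wrist"); cv2.imwrite("pics/w6.png",cv2.resize(p["img"],(800,600)))
t=s["tcp_pos"]
for lo,hi in((.10,.135),(.135,.185),(.185,.215)): top(str(lo),p,lo,hi,t+[.029,-.01,0],.09)
go([.5866,.0336,.26],82.7); go([.5866,.0336,.225],82.7); go([.5866,.0336,.225],70.5)
```

```text
[-0.02898902 -0.01627389  0.00328939] [ 0.60703395 -0.24302989 -5.02075438] [ 0.48851166 -0.24885792  0.25347668]
0.135 520 ((0.5281924605369568, -0.2298383116722107), (0.0017388379201292992, 0.12615446746349335), 70.72232818603516) 0.1779
0.185 12217 ((0.518244743347168, -0.2591266632080078), (0.06395997852087021, 0.12891671061515808), 70.85215759277344) 0.2029
SHIFT [ 0.2987  0.0017 -0.0079] ROT [  0.35   0.17 -11.7 ] rows 4.8
SHIFT [0.2988 0.0015 0.0271] ROT [  0.35   0.17 -11.7 ] rows 4.8
SHIFT [0.2988 0.0015 0.0271] ROT [0.37 0.13 0.5 ] rows 4.8
```

View pics/w6.png

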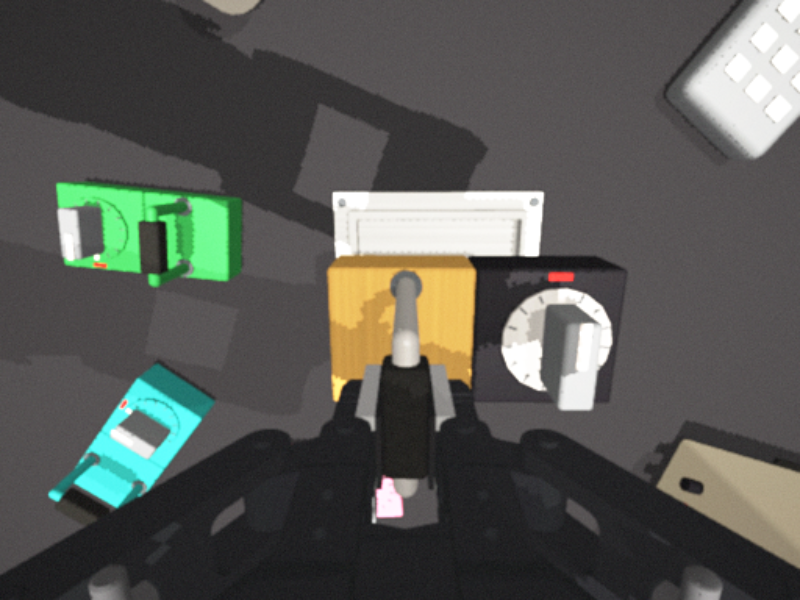

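The lock is out of the stand. Its body top is at z = 0.203 with the TCP at 0.2535, so the shackle is fully open, and the body hangs level. Next I carry it to the hasp.

drive_tool:
  fingers: [0.005,0.005,0.005,0.005,0.005,0.005,0.005,0.005,0.005,0.005]
  xyz:
    - [0.015,0,0]
    - [0.045,0,0]
    - [0.085,0,0]
    - [0.125,0,0]
    - [0.165,0,0]
    - [0.205,0.001,0]
    - [0.24,0.001,0]
    - [0.27,0.002,0]
    - [0.29,0.002,0]
    - [0.298,0.002,0]
  rot:
    - [0,0,-1]
    - [0,0,-2]
    - [0,0,-4]
    - [0,0,-5]
    - [0,0,-6]
    - [0,0,-8]
    - [0,0,-9]
    - [0,0,-10]
    - [0,0,-11]
    - [0,0,-12]

```text
time: 24.48
tcp_pos: [0.5847, 0.0351, 0.2478]
eef_rot: [-0.001, 0.748, 0.664, -0.001]
ft_force: [0.5, 0.1, -4.7]
gripper_width: 0.0128
gripper_force: 78.6
```

drive_tool:
  fingers: [0.005,0.005,0.005]
  xyz:
    - [0,0,0.01]
    - [0,0,0.02]
    - [0,0,0.02]
  rot:
    - [0,0,0]
    - [0,0,0]
    - [0,0,0]

```text
time: 24.85
tcp_pos: [0.5842, 0.0329, 0.2277]
eef_rot: [-0.001, 0.749, 0.662, -0.001]
ft_force: [-0.2, 0.3, -5.1]
gripper_width: 0.0126
gripper_force: 78.5
```

Run:
```python
from h import *
s=env.state();print(s["tcp_pos"],s["ft_force"]); go([.5866,.0336,.2265],82.7)
```

```text
[0.58418285 0.03286055 0.22771929] [-0.20966423  0.31634598 -5.08699938]
SHIFT [0.001  0.0023 0.0012] ROT [-0.22  0.01  0.21] rows 0.0
```

drive_tool:
  fingers: [0.005,0.005,0.005,0.005,0.005,0.005]
  xyz:
    - [0.001,0.002,0.001]
    - [0.001,0.002,0.001]
    - [0.001,0.002,0.001]
    - [0.001,0.002,0.001]
    - [0.001,0.002,0.001]
    - [0.001,0.002,0.001]
  rot:
    - [0,0,0]
    - [0,0,0]
    - [0,0,0]
    - [0,0,0]
    - [0,0,0]
    - [0,0,0]

```text
time: 25.6
tcp_pos: [0.5876, 0.0345, 0.2284]
eef_rot: [0.0, 0.749, 0.663, 0.0]
ft_force: [-0.8, -0.1, -4.8]
gripper_width: 0.0122
gripper_force: 78.5
```

Run:
```python
from lk import *
s=env.state();t=s["tcp_pos"];print(t,abs(s["qd"]).max())
p=shot("wrist"); b=shot("scene"); a=shot("top")
P=top("body",p,.155,.195,t+[.03,0,0],.09)
Q=P[(np.hypot(P[:,0]-t[0]-.03,P[:,1]-t[1])<.07)&(P[:,2]>.165)&(P[:,2]<.185)]; print("slope",np.linalg.lstsq(np.c_[Q[:,:2],np.ones(len(Q))],Q[:,2],rcond=None)[0])
find(a,["vial_a_mid","kept_a_mid","beaker","hasp"]); find(b,["lock_base","beaker","hasp"])
cv2.imwrite("pics/s7.png",cv2.resize(b["img"],(800,600)))
```

```text
[0.58762496 0.03447196 0.22835797] 0.00220751503986746
body 12621 ((0.6184089779853821, 0.030636370182037354), (0.06394510716199875, 0.12901830673217773), 82.78254699707031) 0.1775
slope [ 0.0116315  -0.03324684  0.1717612 ]
vial_a_mid 0.61 [0.597 0.09  0.051] [189 108]
kept_a_mid 0.68 [0.652 0.027 0.201] [212  57]
beaker 0.79 [ 0.44  -0.014  0.001] [233 177]
hasp 0.74 [0.587 0.034 0.043] [214 113]
lock_base 0.97 [ 0.336 -0.171  0.002] [209 208]
lock_base 0.85 [ 0.326 -0.422  0.003] [106 243]
lock_base 0.7 [0.603 0.2   0.044] [404 220]
lock_base 0.62 [ 0.179 -0.347 -0.004] [122 192]
beaker 0.98 [ 0.439 -0.01  -0.005] [287 216]
beaker 0.75 [0.581 0.035 0.042] [337 240]
hasp 0.9 [0.578 0.033 0.037] [335 241]
hasp 0.4 [0.62  0.262 0.001] [426 227]
```

View pics/s7.png

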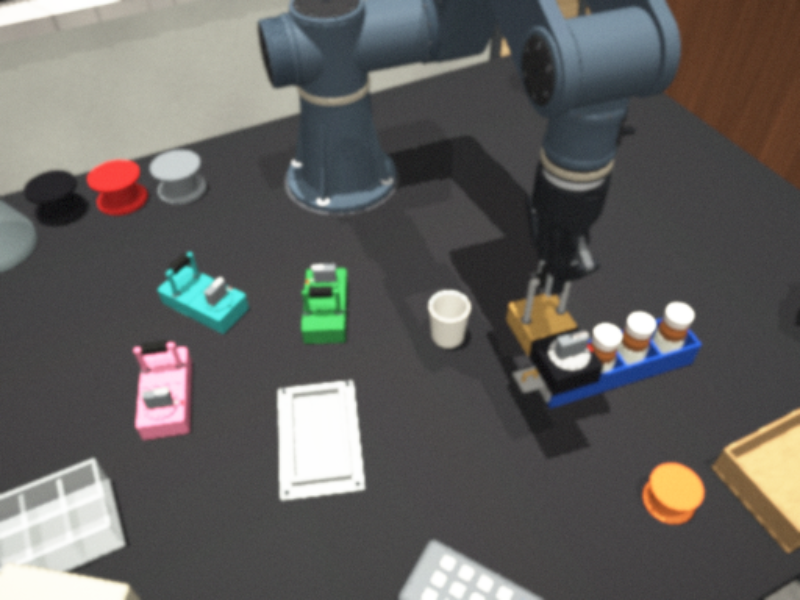

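The lock hangs open about 10 cm above the hasp. All four bottles and the beaker stand where they should, and the stand is empty.

```bash
python3 -c "
from cell import env
print(env.sign_off())"
```

```text
the job is handed in; nothing more can be done
None
```

I handed the job in at about 26 s: both amber bottles stand in the empty cells, the dial is at the red mark, and the lock is held still, open and close to level, about 10 cm above the hasp. The judge's result was not shown.

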